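# Shut a gas outlet and take off its dust cap, thread hand unknown

## Task

A hose is to go on the left one of the two bench gas outlets, as seen from the robot. First shut its valve by swinging the lever fully across the pipe, then unscrew its dust cap (fuel gas has a left-hand thread, oxygen a right-hand one, and nothing shows which this is, so try both ways and feel which one gives), lift it off and finish while holding it in the gripper about 10 cm above its outlet; do not put it down or let go. Leave the other outlet and the things lying about alone.

Things in the scene. Friction and masses are not known exactly. Their poses are not given: they have to be found in the camera images.
- outlet_a: bench gas outlet, bolted down; a like one stands beside it. Origin on the bench under the axis of its upright neck. A pipe runs along its +x at z 45 mm to a flange at x 158 mm. Neck 25 mm across, mouth at z 100 mm; hexagon nut 37 mm wide up to z 76 mm, under the cap. One outlet has a right-hand, the other a left-hand thread, hidden by the caps; which stands left varies.
- cap_a: loose dust cap on outlet_a: ribbed aluminium, 44 mm wide, 30 mm high, 3 mm bar across its top; 50-100 g. Origin: centre of lower rim, seated at z 82 mm. Loosening: turns freely at the same height, free to lift straight off from 1.2 to 1.5 rad, stop at about 1.57. Tightening: at its stop, turns under 0.05 rad. Not yet free, it lifts less than 4 mm.
- lever_a (a joint): valve lever of outlet_a, about an upright stem at x 85 mm, y 0 in the frame of outlet_a. 0: open, along the pipe, pointing to the outlet's +x, away from the neck; 1.57 (end stop): shut, square across the pipe, pointing to its -y; shuts clockwise seen from above. Stays where left; 0.15 N m turns it.
- lever_a_grip (a point): middle of that lever's black sleeve (56 mm long, 19 wide, 11 thick), 70 mm from the pivot, 84 mm above the bench
- outlet_b: bench gas outlet, bolted down; a like one stands beside it. Origin on the bench under the axis of its upright neck. A pipe runs along its +x at z 45 mm to a flange at x 158 mm. Neck 25 mm across, mouth at z 100 mm; hexagon nut 37 mm wide up to z 76 mm, under the cap. One outlet has a right-hand, the other a left-hand thread, hidden by the caps; which stands left varies.
- cap_b: loose dust cap on outlet_b: ribbed aluminium, 44 mm wide, 30 mm high, 3 mm bar across its top; 50-100 g. Origin: centre of lower rim, seated at z 82 mm. Loosening: turns freely at the same height, free to lift straight off from 1.2 to 1.5 rad, stop at about 1.57. Tightening: at its stop, turns under 0.05 rad. Not yet free, it lifts less than 4 mm.
- lever_b (a joint): valve lever of outlet_b, about an upright stem at x 85 mm, y 0 in the frame of outlet_b. 0: open, along the pipe, pointing to the outlet's +x, away from the neck; 1.57 (end stop): shut, square across the pipe, pointing to its -y; shuts clockwise seen from above. Stays where left; 0.15 N m turns it.
- lever_b_grip (a point): middle of that lever's black sleeve (56 mm long, 19 wide, 11 thick), 70 mm from the pivot, 84 mm above the bench
- tape_electrical: bystander: roll of black tape, 62 mm across, 19 mm high, lying between the outlets; origin under its centre
- spanner_17: bystander: combination spanner 242 mm long, 9 mm high, on the left; origin under its centre
- tape_measure: bystander: yellow tape measure 66x73x32 mm, on the right; origin under its centre
- marker: bystander: red and white marker pen, 135 mm long, 16 mm high, between the outlets; origin under its centre

How it is judged:
On the way, in this order (a step that is already met when the one before it is completed fails the run):
1. the left outlet's valve lever is across the pipe (shut), its cap still on (((world y of outlet_a above 0 m and value of joint lever_a above 1.45 rad and not (z of cap_a in the frame of outlet_a above 0.092 m)) or (world y of outlet_b above 0 m and value of joint lever_b above 1.45 rad and not (z of cap_b in the frame of outlet_b above 0.092 m)))), for 0.2 s.
2. the left outlet's cap is unscrewed and above the mouth of its neck (((world y of outlet_a above 0 m and value of joint lever_a above 1.45 rad and z of cap_a in the frame of outlet_a above 0.105 m) or (world y of outlet_b above 0 m and value of joint lever_b above 1.45 rad and z of cap_b in the frame of outlet_b above 0.105 m))), for 0.2 s.
At the end, for the whole second after the job is handed in: The left outlet's lever is shut (joint over 1.45 rad); its cap is held still by the fingers (over 2 N, under 0.03 m/s), its lower rim at least 50 mm above where it sat and within 100 mm of the neck's axis, touching the outlet no more; the other outlet is still capped and its valve open (((world y of outlet_a above 0 m and value of joint lever_a above 1.45 rad and z of cap_a in the frame of outlet_a above 0.132 m and contact force between the fingers and cap_a above 2 N and contact force between cap_a and outlet_a below 0.1 N and linear speed of cap_a below 0.03 m/s and horizontal distance between cap_a and outlet_a below 0.1 m and not (z of cap_b in the frame of outlet_b above 0.09 m) and not (value of joint lever_b above 0.6 rad)) or (world y of outlet_b above 0 m and value of joint lever_b above 1.45 rad and z of cap_b in the frame of outlet_b above 0.132 m and contact force between the fingers and cap_b above 2 N and contact force between cap_b and outlet_b below 0.1 N and linear speed of cap_b below 0.03 m/s and horizontal distance between cap_b and outlet_b below 0.1 m and not (z of cap_a in the frame of outlet_a above 0.09 m) and not (value of joint lever_a above 0.6 rad)))); the arm keeps its last pose, push and grip.
It fails at once if the other (right) outlet's lever is moved more than 20 mm or its cap more than 10 mm ((world y of outlet_a above 0 m and (distance of lever_b_grip from where it was at the start of the episode above 0.02 m or distance of cap_b from where it was at the start of the episode above 0.01 m)) or (world y of outlet_b above 0 m and (distance of lever_a_grip from where it was at the start of the episode above 0.02 m or distance of cap_a from where it was at the start of the episode above 0.01 m))).
It fails at once if a bystander (tape, spanner, tape measure, marker) is moved more than 30 mm (distance of any of tape_electrical, spanner_17, tape_measure, marker from where it was at the start of the episode above 0.03 m).
It also fails if it takes over 51 s, if anything falls off the work surface, if the arm or the gripper's body presses on something with over 40 N, if the wrist force passes 120 N, or if a joint passes its speed limit or range.

## Robot

A 6-joint arm with a two-finger parallel gripper is mounted at the origin on a cart in front of the work surface, level with it; the furniture and walls round the work are solid. World frame = base frame: x ahead of the robot, y to its left, z up, the work surface at z = 0. Lengths are in m, angles in rad, forces in N, time in s.
With the tool pointing down it reaches from about 0.275 to 0.875 m from the base axis. Payload 12.5 kg.
Tool frame: the origin (TCP) lies where the fingers leave the gripper's body, on its centre line; the fingertips stand 73 mm ahead of it and the grasp point (between the pads) lies 54 mm ahead of it (manip.grip_point_offset is the distance from the TCP to the grasp point, in m); z points along the fingers, y is the line along which they close (so a half turn about z gives the same grasp; the last joint's range is limited). The gripper opens to 85 mm and grips with 20 to 120 N. Pads are 22 mm wide; open, the fingers measure 114 mm over their backs; the gripper's body (76 mm by 85 mm) begins 54 mm behind the grasp point. The pads swing forward as they close: fully open they stand 13 mm farther back than shut.
Start: joints at [1.22, 0.351, 1.652, -0, 1.139, -0.085], TCP at [0.144, 0.531, 0.304] pointing down, gripper open.
Joint ranges: [-2.75, 2.75], [-0.79, 2.1], [0.01, 2.65], [-1.57, 4.71], [0.07, 3.14], [-2.87, 2.87]. Speed limits (rad/s): [2.22, 2.22, 2.79, 3.14, 3.14, 3.14].

## Interface

Orientations are given as a unit quaternion [w, x, y, z].
In Python, from station import manip gives the robot as it stands.
- The arm moves only by the tool drive_tool, never from a script. Its argument "moves" is a list of rows, each a list of 3 entries, a list of its own where there are three numbers: the opening in per cent of the stroke, from 0 (shut) to 100 (fully open), then the shift along the world's x, y, z in mm, then the turn, a rotation vector about the world's x, y, z in rad. A call has exactly 10 rows; each row is the pose to reach, as a shift and turn from the pose commanded when the call began; what a row does not reach only later rows make up. A row lasts 1/10 s, in which the tool goes at most 50 mm and 8.59 degrees, less where a joint would pass 70% of its speed; a pose out of reach is approached as far as the arm can. A call with a gripper value outside its range is refused whole. The fingers move at their own pace and stop on an object; the grip force is fixed at half the most. Time passes only in rows, so rows that repeat a pose let the fingers close, or fill a call up. It gives the time, the measured TCP pose, the force, the opening and the grip force at its end, in the units of the state.
- manip.read_state(): the state, without advancing time (a new reading comes with each control period).
- manip.snapshot(name): name is "side" or "top"; returns a dict with "pixels" (420x560x3 uint8, blue, green, red), "fovy" (degrees; the focal length in pixels is half the picture's height over the tangent of half this angle, whatever the lens; pixels are square), "cx", "cy" (the principal point, pixels), "world_from_camera" (4x4, takes a point from camera to world coordinates). Camera axes: x right, y down, z forward; pixel columns grow to the right and rows downward; lengths in m; the calibration is good to about 2 mm. A picture is of the moment at which its call begins. There is no depth.
- manip.finish_job(): hands the job in; it is judged then, once.
The state is a dict: "time_s": time; "joint_pos": joint angles; "joint_velocities": joint speeds; "tau": joint torques, N m; "eef_pos": TCP position; "tcp_rot": TCP orientation; "force": force on the tool from outside, world axes, zero at the start; "torque": the same for the moment, N m; "gripper_width": finger opening in m; "finger_force": force on a finger pad.
Only numpy, scipy, OpenCV 4.12 (cv2) and the standard library are available. Lean on these libraries where they do the work, as an engineer would, in place of code of your own. Each camera call takes 0.05 s, during which the arm holds its last target. There are 200 camera calls.

## Working session

There is one attempt and no reset: what is moved stays moved. The work goes in short steps, Python scripts to look and compute and a tool call to move; the robot and the scene stay as the last step left them, time stands still between calls to the robot, and variables do not carry over. Pictures are saved under pics/ and viewed, at most 10 in all, crops included, and the job is handed in when it is done.

Besides the shell and the picture viewer there is one more tool, called after "Emit:" by a JSON object that holds its "method" and its "body". drive_tool: Moves the arm, as the interface text tells. Its arguments: {"type":"object","properties":{"moves":{"type":"array"}},"required":["moves"]}

```bash
mkdir -p pics; cat > h.py <<'E'
import numpy as np, cv2
from station import manip
def snap(n,f):
    s=manip.snapshot(n); cv2.imwrite(f,s["pixels"]); np.savez(f[:-4]+'.npz',**{k:s[k] for k in s}); return s
def ray(s,u,v,z):
    f=210/np.tan(np.radians(float(s["fovy"]))/2); T=np.array(s["world_from_camera"])
    d=T[:3,:3]@np.array([(u-s["cx"])/f,(v-s["cy"])/f,1]); o=T[:3,3]
    return o+d*(z-o[2])/d[2]
def proj(s,p):
    f=210/np.tan(np.radians(float(s["fovy"]))/2); T=np.linalg.inv(np.array(s["world_from_camera"]))
    c=T[:3,:3]@np.array(p)+T[:3,3]; return c[:2]/c[2]*f+[s["cx"],s["cy"]]
E
python3 - <<'E'
from h import *
for n in("top","side"):
    s=snap(n,f"pics/{n}1.png"); print(n,s["fovy"],s["cx"],s["cy"],np.round(s["world_from_camera"],3).tolist())
print(manip.read_state())
E
```

```text
top 57.88100008420494 270.7683167417143 212.99178496393836 [[-0.007, -0.998, 0.067, 0.47], [-1.0, 0.007, 0.005, 0.005], [-0.005, -0.067, -0.998, 1.024], [0.0, 0.0, 0.0, 1.0]]
side 54.70966458881124 280.8794606160991 212.3766528164457 [[0.947, -0.118, 0.3, 0.206], [-0.322, -0.415, 0.851, -0.962], [0.024, -0.902, -0.431, 0.586], [0.0, 0.0, 0.0, 1.0]]
{'time_s': 0.1, 'joint_pos': array([ 1.22036693e+00,  3.51182210e-01,  1.65233226e+00,  5.08883712e-05,
        1.13908936e+00, -8.45821340e-02]), 'joint_velocities': array([-1.74462774e-04, -1.38360141e-03, -6.62339529e-04,  7.15204382e-04,
       -6.49589533e-05,  1.28474805e-03]), 'tau': array([ 7.14166090e-04, -5.06835687e+01, -2.91873211e+01, -2.82648597e-05,
        2.65931638e-03, -1.24494412e-05]), 'eef_pos': array([0.14438532, 0.53049415, 0.30342288]), 'tcp_rot': array([-1.31663055e-04,  1.32543094e-01,  9.91177114e-01, -4.88688898e-04]), 'force': array([ 0.65006951,  0.36698379, -0.34698372]), 'torque': array([ 0.04490688,  0.06095239, -0.03470861]), 'finger_force': 0.0, 'gripper_width': 0.08567318134212841}
```

View pics/top1.png

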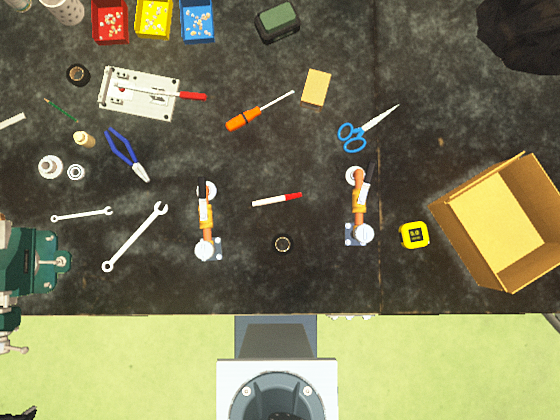

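View pics/side1.png

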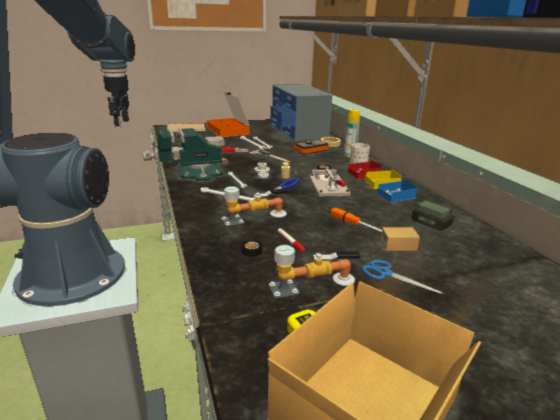

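Both views show two outlets. The left one has its cap at about (205,252) in the top view and (232,192) in the side view. Next I'll enlarge it.

```bash
python3 - <<'E'
from h import *
a=cv2.imread("pics/top1.png")[170:270,165:255]; b=cv2.imread("pics/side1.png")[175:235,205:300]
a=cv2.resize(a,None,fx=6,fy=6,interpolation=cv2.INTER_CUBIC)
b=cv2.resize(b,None,fx=6,fy=6,interpolation=cv2.INTER_CUBIC)
cv2.imwrite("pics/ct.png",a);cv2.imwrite("pics/cs.png",b)
E
```

```text
(no output)
```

View pics/ct.png

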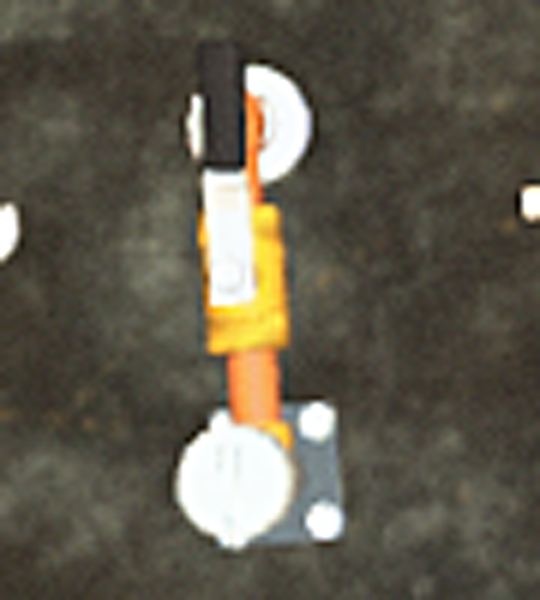

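View pics/cs.png

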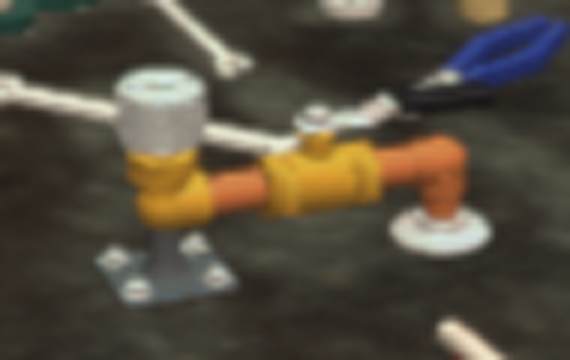

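The top crop shows the cap centre at full-image (204.2,250.8), the sleeve centre at (202.3,187.8) and the pivot at (203.7,215.5). The lever lies along the pipe, so it is open. The side crop shows the cap top at (232.2,189.7).

```bash
python3 - <<'E'
from h import *
L=lambda f:{k:v for k,v in np.load(f).items()}
t=L("pics/top1.npz");s=L("pics/side1.npz")
print("cap top",ray(t,203.8,250.3,.112),"side",ray(s,231.8,189.3,.112))
print("sleeve",ray(t,201.9,187.4,.089)); print("pivot",ray(t,203.3,215,.09))
print("flange",ray(t,165+252/6,170+124/6,.005))
print("plate bolts",[ray(t,165+x/6,170+y/6,.008) for x,y in((317,420),(324,521))])
st=ray(t,203.8,250.3,.112)
from scipy.spatial.transform import Rotation as R
q=manip.read_state()["tcp_rot"];print(R.from_quat(q[[1,2,3,0]]).as_matrix().round(3))
E
```

```text
cap top [0.44298861 0.16976657 0.112     ] side [0.44440162 0.16973854 0.112     ]
sleeve [0.59778775 0.17945479 0.089     ]
pivot [0.52906438 0.17543215 0.09      ]
flange [0.60029063 0.18130471 0.005     ]
plate bolts [array([0.46708326, 0.15121042, 0.008     ]), array([0.42234296, 0.14798062, 0.008     ])]
[[-0.965  0.263 -0.   ]
 [ 0.263  0.965 -0.001]
 [ 0.    -0.001 -1.   ]]
```

Emit:
{"method": "drive_tool", "body": {"moves": [[0, [156, -300, 20], [0, 0, -1.305]], [0, [156, -300, 20], [0, 0, -1.305]], [0, [156, -300, 20], [0, 0, -1.305]], [0, [156, -300, 20], [0, 0, -1.305]], [0, [156, -300, 20], [0, 0, -1.305]], [0, [156, -300, 20], [0, 0, -1.305]], [0, [156, -300, 20], [0, 0, -1.305]], [0, [446, -300, -50], [0, 0, -1.305]], [0, [446, -300, -50], [0, 0, -1.305]], [0, [446, -300, -50], [0, 0, -1.305]]]}}

```text
time_s: 1.1
eef_pos: [0.4481, 0.23, 0.2883]
tcp_rot: [0.0, 0.709, 0.706, 0.0]
force: [-0.6, 0.4, 0.5]
gripper_width: 0.0002
finger_force: 0.0
```

```bash
python3 - <<'E'
from h import *
from scipy.spatial.transform import Rotation as R
s=manip.read_state();q=s["tcp_rot"];print(s["time_s"],s["eef_pos"],s["gripper_width"],R.from_quat(q[[1,2,3,0]]).as_matrix().round(3)[:,1],s["joint_pos"].round(2))
# arc waypoints of finger block centre
p=np.array([.528,.1755])
for a in np.append(np.linspace(.066,-1.504,9),[-1.504]):
    print(round(a,2),((p+.063*np.array([np.cos(a),np.sin(a)])+.026*np.array([-np.sin(a),np.cos(a)]))*1000).round(0))
E
```

```text
1.1 [0.44813855 0.23001146 0.2883066 ] 0.00015099639178663515 [ 1.    -0.004  0.001] [0.38 0.28 1.79 0.   1.07 0.39]
0.07 [589. 206.]
-0.13 [594. 193.]
-0.33 [596. 180.]
-0.52 [596. 167.]
-0.72 [593. 154.]
-0.92 [587. 141.]
-1.11 [579. 131.]
-1.31 [569. 121.]
-1.5 [558. 114.]
-1.5 [558. 114.]
```

Emit:
{"method": "drive_tool", "body": {"moves": [[0, [47, 0, 0], [0, 0, 0]], [0, [95, 0, 0], [0, 0, 0]], [0, [142, 0, -20], [0, 0, 0]], [0, [142, 0, -60], [0, 0, 0]], [0, [142, 0, -90], [0, 0, 0]], [0, [142, 0, -120], [0, 0, 0]], [0, [142, 0, -138], [0, 0, 0]], [0, [142, 0, -138], [0, 0, 0]], [0, [142, 0, -138], [0, 0, 0]], [0, [142, 0, -138], [0, 0, 0]]]}}

```text
time_s: 2.1
eef_pos: [0.5888, 0.2309, 0.1521]
tcp_rot: [0.0, 0.707, 0.707, 0.001]
force: [-0.4, 0.1, 0.7]
gripper_width: 0.0002
finger_force: 0.0
```

```bash
python3 - <<'E'
from h import *
s=snap("side","pics/s2.png"); print(s["pixels"].shape)
st=manip.read_state(); print(st["eef_pos"],st["force"],[proj(s,st["eef_pos"]-[0,0,d]) for d in(0,.073)])
cv2.imwrite("pics/s2c.png",cv2.resize(s["pixels"][100:240,190:340],None,fx=4,fy=4,interpolation=cv2.INTER_CUBIC))
E
```

```text
(420, 560, 3)
[0.58879117 0.23085533 0.15211424] [0.23303899 0.06133881 0.86014128] [array([271.07234654, 166.43585121]), array([270.76980207, 187.32993245])]
```

View pics/s2c.png

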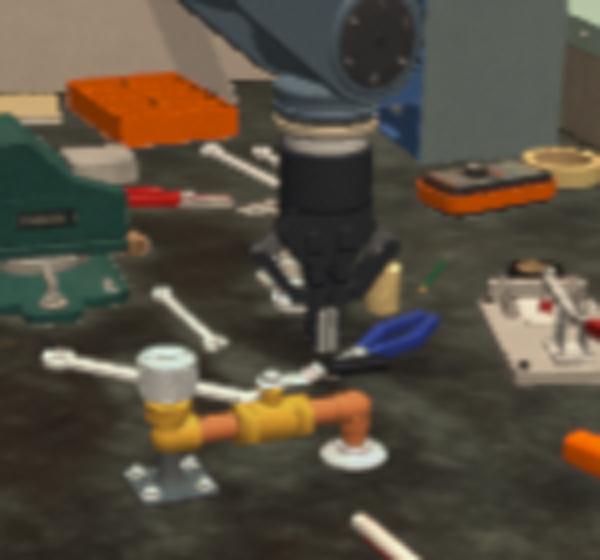

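The fingertip is at crop (326,352), which agrees with the calibration. It is beside the lever on the +y side, clear of everything else. Now I'll sweep the lever.

Emit:
{"method": "drive_tool", "body": {"moves": [[0, [0, -8, -5], [0, 0, 0]], [0, [-1, -16, -5], [0, 0, 0]], [0, [-1, -24, -5], [0, 0, 0]], [0, [2, -31, -5], [0, 0, 0]], [0, [4, -37, -5], [0, 0, 0]], [0, [5, -44, -5], [0, 0, 0]], [0, [6, -50, -5], [0, 0, 0]], [0, [6, -57, -5], [0, 0, 0]], [0, [6, -63, -5], [0, 0, 0]], [0, [6, -63, -5], [0, 0, 0]]]}}

```text
time_s: 3.15
eef_pos: [0.5944, 0.1668, 0.1457]
tcp_rot: [0.0, 0.707, 0.707, -0.0]
force: [-0.5, -0.4, -0.2]
gripper_width: 0.0001
finger_force: 0.0
```

Emit:
{"method": "drive_tool", "body": {"moves": [[0, [-1, -6, 0], [0, 0, 0]], [0, [-3, -13, 0], [0, 0, 0]], [0, [-9, -26, 0], [0, 0, 0]], [0, [-13, -31, 0], [0, 0, 0]], [0, [-17, -36, 0], [0, 0, 0]], [0, [-22, -41, 0], [0, 0, 0]], [0, [-27, -46, 0], [0, 0, 0]], [0, [-33, -50, 0], [0, 0, 0]], [0, [-38, -53, 0], [0, 0, 0]], [0, [-38, -53, 0], [0, 0, 0]]]}}

```text
time_s: 4.15
eef_pos: [0.5575, 0.1146, 0.1464]
tcp_rot: [0.002, 0.707, 0.707, 0.002]
force: [10.0, 2.9, -3.8]
gripper_width: -0.0
finger_force: 5.3
```

```bash
python3 - <<'E'
from h import *
s=snap("side","pics/s3.png"); st=manip.read_state(); print(st["eef_pos"],st["force"],st["torque"])
cv2.imwrite("pics/s3c.png",cv2.resize(s["pixels"][120:240,200:320],None,fx=5,fy=5,interpolation=cv2.INTER_CUBIC))
E
```

```text
[0.55749342 0.11468098 0.14634   ] [10.35174169  1.84321122 -2.92236428] [ 0.44225413 -1.66176743 -0.02365305]
```

View pics/s3c.png

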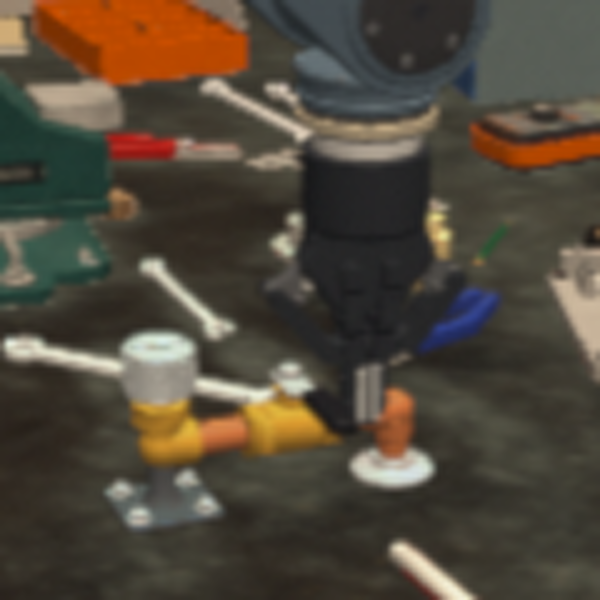

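The lever now lies across the pipe, against the fingers at crop (350,410). The 10 N reaction suggests it is at its stop, so I'll press slightly more to confirm.

Emit:
{"method": "drive_tool", "body": {"moves": [[0, [-2, 0, 0], [0, 0, 0]], [0, [-4, 0, 0], [0, 0, 0]], [0, [-6, 0, 0], [0, 0, 0]], [0, [-6, 0, 0], [0, 0, 0]], [0, [-6, 0, 0], [0, 0, 0]], [0, [-6, 0, 0], [0, 0, 0]], [0, [-6, 0, 0], [0, 0, 0]], [0, [-6, 0, 0], [0, 0, 0]], [0, [-6, 0, 0], [0, 0, 0]], [0, [-6, 0, 0], [0, 0, 0]]]}}

```text
time_s: 5.2
eef_pos: [0.5558, 0.1147, 0.1474]
tcp_rot: [0.006, 0.707, 0.707, 0.006]
force: [33.6, 2.7, -13.8]
gripper_width: 0.0003
finger_force: 16.4
```

At the stop: 34 N and barely any motion. I'll back off, rise and go above the cap.

Emit:
{"method": "drive_tool", "body": {"moves": [[0, [15, 0, 0], [0, 0, 0]], [0, [30, 0, 10], [0, 0, 0]], [0, [30, 0, 55], [0, 0, 0]], [0, [30, 0, 100], [0, 0, 0]], [100, [0, 20, 130], [0, 0, 0]], [100, [-40, 40, 130], [0, 0, 0]], [100, [-80, 56, 130], [0, 0, 0]], [100, [-108, 56, 130], [0, 0, 0]], [100, [-108, 56, 130], [0, 0, 0]], [100, [-108, 56, 130], [0, 0, 0]]]}}

```text
time_s: 6.2
eef_pos: [0.442, 0.1706, 0.2759]
tcp_rot: [0.0, 0.707, 0.707, -0.0]
force: [1.2, 0.2, 0.2]
gripper_width: 0.0845
finger_force: 0.0
```

```bash
python3 - <<'E'
from h import *
s=snap("side","pics/s4.png"); st=manip.read_state(); print(st["eef_pos"],st["force"],st["gripper_width"],st["joint_pos"].round(2))
cv2.imwrite("pics/s4c.png",cv2.resize(s["pixels"][110:240,190:310],None,fx=4.6,fy=4.6,interpolation=cv2.INTER_CUBIC))
E
```

```text
[0.44262837 0.17048488 0.27582657] [ 0.22782167  0.22399202 -0.54248812] 0.08542284196160338 [ 0.27  0.25  1.87 -0.    1.02  0.27]
```

View pics/s4c.png

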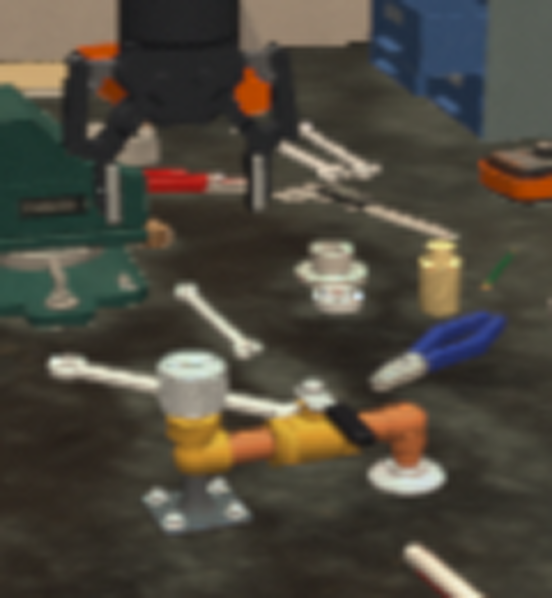

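The lever is shut, with the black sleeve at crop (350,425), and the cap is still on. Descend and grip.

Emit:
{"method": "drive_tool", "body": {"moves": [[100, [0, 0, -40], [0, 0, 0]], [100, [0, 0, -80], [0, 0, 0]], [100, [0, 0, -105], [0, 0, 0]], [100, [0, 0, -118], [0, 0, 0]], [100, [0, 0, -125], [0, 0, 0]], [100, [0, 0, -125], [0, 0, 0]], [0, [0, 0, -125], [0, 0, 0]], [0, [0, 0, -125], [0, 0, 0]], [0, [0, 0, -125], [0, 0, 0]], [0, [0, 0, -125], [0, 0, 0]]]}}

```text
time_s: 7.25
eef_pos: [0.4431, 0.1708, 0.1518]
tcp_rot: [0.001, 0.707, 0.707, 0.001]
force: [0.7, -1.5, 6.3]
gripper_width: 0.0426
finger_force: 60.4
```

Gripped at 60 N. Try a small turn counter-clockwise first.

Emit:
{"method": "drive_tool", "body": {"moves": [[0, [0, 0, 0], [0, 0, 0.05]], [0, [0, 0, 0], [0, 0, 0.1]], [0, [0, 0, 0], [0, 0, 0.15]], [0, [0, 0, 0], [0, 0, 0.2]], [0, [0, 0, 0], [0, 0, 0.2]], [0, [0, 0, 0], [0, 0, 0.2]], [0, [0, 0, 0], [0, 0, 0.2]], [0, [0, 0, 0], [0, 0, 0.2]], [0, [0, 0, 0], [0, 0, 0.2]], [0, [0, 0, 0], [0, 0, 0.2]]]}}

```text
time_s: 8.25
eef_pos: [0.4434, 0.1709, 0.1518]
tcp_rot: [0.001, 0.633, 0.774, 0.001]
force: [3.1, -0.8, 6.9]
gripper_width: 0.0427
finger_force: 60.5
```

```bash
cat > st.py <<'E'
from h import *
from scipy.spatial.transform import Rotation as R
s=manip.read_state();q=s["tcp_rot"];M=R.from_quat(q[[1,2,3,0]]).as_matrix()
print(s["time_s"],s["eef_pos"].round(4),"F",s["force"].round(1),"T",s["torque"].round(2),"yaw",np.arctan2(M[1,1],M[0,1]).round(3),"w",s["gripper_width"].round(4),s["finger_force"],s["joint_pos"].round(2),"tau6",s["tau"][5])
E
python3 st.py
```

```text
Traceback (most recent call last):
  File "st.py", line 4, in <module>
    print(s["time_s"],s["eef_pos"].round(4),"F",s["force"].round(1),"T",s["torque"].round(2),"yaw",np.arctan2(M[1,1],M[0,1]).round(3),"w",s["gripper_width"].round(4),s["finger_force"],s["joint_pos"].round(2),"tau6",s["tau"][5])
                                                                                                                                          ^^^^^^^^^^^^^^^^^^^^^^^^
AttributeError: 'float' object has no attribute 'round'
```

```bash
sed -i 's/s\["gripper_width"\].round(4)/s["gripper_width"]/' st.py; python3 st.py
```

```text
8.25 [0.4434 0.1709 0.1518] F [ 3.1 -0.8  6.9] T [-0.12 -0.47  0.01] yaw 0.199 w 0.042720848377515774 60.46968049602583 [ 0.27  0.45  1.97 -0.    0.72  0.07] tau6 0.01535290852189064
```

No resisting torque (0.01 N m), so it gives counter-clockwise. Continue to about 1.5 rad in total.

Emit:
{"method": "drive_tool", "body": {"moves": [[0, [0, 0, 0], [0, 0, 0.14]], [0, [0, 0, 0], [0, 0, 0.28]], [0, [0, 0, 0], [0, 0, 0.42]], [0, [0, 0, 0], [0, 0, 0.56]], [0, [0, 0, 0], [0, 0, 0.7]], [0, [0, 0, 0], [0, 0, 0.84]], [0, [0, 0, 0], [0, 0, 0.98]], [0, [0, 0, 0], [0, 0, 1.12]], [0, [0, 0, 0], [0, 0, 1.26]], [0, [0, 0, 0], [0, 0, 1.32]]]}}

```text
time_s: 9.25
eef_pos: [0.4452, 0.1716, 0.1522]
tcp_rot: [0.004, 0.024, 1.0, 0.002]
force: [13.6, 6.5, -2.2]
gripper_width: 0.0423
finger_force: 61.0
```

```bash
python3 st.py
```

```text
9.25 [0.4452 0.1716 0.1522] F [13.6  6.5 -2.2] T [ 1.05 -2.23 -0.27] yaw 1.523 w 0.042295884596982365 60.98575117299333 [ 0.27  0.45  1.96  0.    0.72 -1.25] tau6 -0.3120721969753504
```

Emit:
{"method": "drive_tool", "body": {"moves": [[0, [1, 0, 0], [0, 0, 0]], [0, [2, 1, 0], [0, 0, 0]], [0, [2, 1, 0], [0, 0, 0]], [0, [2, 1, 2], [0, 0, 0]], [0, [2, 1, 4], [0, 0, 0]], [0, [2, 1, 6], [0, 0, 0]], [0, [2, 1, 8], [0, 0, 0]], [0, [2, 1, 10], [0, 0, 0]], [0, [2, 1, 10], [0, 0, 0]], [0, [2, 1, 10], [0, 0, 0]]]}}

```text
time_s: 10.25
eef_pos: [0.4446, 0.172, 0.1611]
tcp_rot: [0.001, 0.026, 1.0, 0.0]
force: [2.8, 4.0, 1.3]
gripper_width: 0.0424
finger_force: 62.2
```

```bash
python3 st.py
```

```text
10.25 [0.4446 0.172  0.1611] F [2.8 4.  1.3] T [ 0.86 -0.47 -0.01] yaw 1.52 w 0.04243971845669707 62.18830024357885 [ 0.27  0.43  1.96  0.    0.75 -1.25] tau6 0.009184448572341353
```

Lifts 9 mm with no load, so it is free. Raise it to about 100 mm above its seat.

Emit:
{"method": "drive_tool", "body": {"moves": [[0, [0, 0, 6], [0, 0, 0]], [0, [0, 0, 14], [0, 0, 0]], [0, [0, 0, 24], [0, 0, 0]], [0, [0, 0, 36], [0, 0, 0]], [0, [0, 0, 50], [0, 0, 0]], [0, [0, 0, 65], [0, 0, 0]], [0, [0, 0, 80], [0, 0, 0]], [0, [0, 0, 92], [0, 0, 0]], [0, [0, 0, 100], [0, 0, 0]], [0, [0, 0, 100], [0, 0, 0]]]}}

```text
time_s: 11.25
eef_pos: [0.4445, 0.1717, 0.2618]
tcp_rot: [0.001, 0.025, 1.0, 0.0]
force: [0.1, -0.2, -0.6]
gripper_width: 0.0426
finger_force: 62.2
```

Emit:
{"method": "drive_tool", "body": {"moves": [[0, [0, 0, 0], [0, 0, 0]], [0, [0, 0, 0], [0, 0, 0]], [0, [0, 0, 0], [0, 0, 0]], [0, [0, 0, 0], [0, 0, 0]], [0, [0, 0, 0], [0, 0, 0]], [0, [0, 0, 0], [0, 0, 0]], [0, [0, 0, 0], [0, 0, 0]], [0, [0, 0, 0], [0, 0, 0]], [0, [0, 0, 0], [0, 0, 0]], [0, [0, 0, 0], [0, 0, 0]]]}}

```text
time_s: 12.25
eef_pos: [0.4442, 0.1717, 0.2607]
tcp_rot: [-0.0, 0.025, 1.0, 0.0]
force: [0.3, 1.1, -1.1]
gripper_width: 0.0423
finger_force: 62.2
```

```bash
python3 - <<'E'
from h import *
s=snap("side","pics/s5.png")
cv2.imwrite("pics/s5c.png",cv2.resize(s["pixels"][110:330,170:370],None,fx=2.7,fy=2.7,interpolation=cv2.INTER_CUBIC))
E
python3 st.py
```

```text
12.3 [0.4443 0.1717 0.2607] F [ 0.9 -0.1 -1.4] T [-0.04 -0.05  0.03] yaw 1.52 w 0.04243004881390054 62.2200940316543 [ 0.27  0.27  1.88  0.    0.99 -1.25] tau6 1.0616044789912849e-05
```

View pics/s5c.png

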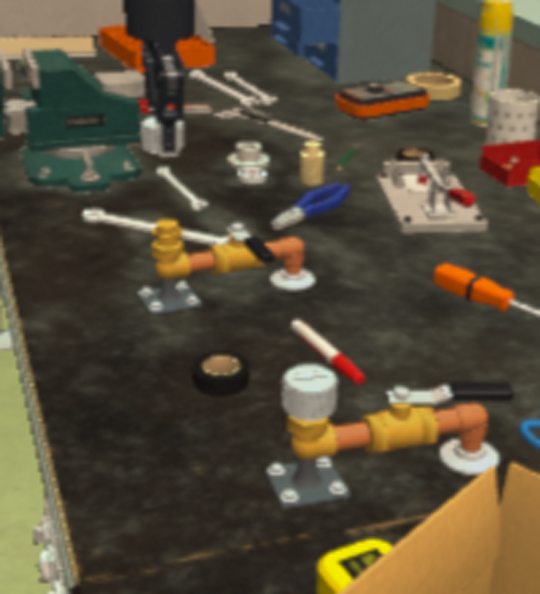

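The cap is in the gripper at crop (162,135), above the bare neck at (167,235). The lever is across the pipe, and the other outlet and the nearby items are untouched.

```bash
python3 -c "
from station import manip
print(manip.finish_job())"
```

```text
the job is handed in; nothing more can be done
None
```

I shut the left outlet's valve and unscrewed its cap, which gave counter-clockwise seen from above (a right-hand thread); clockwise was not tried, as it turned freely. The gripper is holding the cap about 10 cm above the outlet, and the job is handed in (no verdict was returned).

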